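Present the notched filter plate label up

TASK

Two white filter plates stand in a black slotted rack: find the one with a small notch in an upper corner and slide it straight up out of its slot, gripping it only at its frosted end, the third of its length at the notch, with no finger on the polished rest. Then present it label up over the middle of the shallow round dish, not touching the dish and at least 15 cm above the bench, leaned back 45 degrees or flatter with the label face looking upward; as the plate stands in the rack, its label face is the side on which you see the notch at the upper left. Finish while still holding it there, motionless, and leave the plain plate, the bottle, the spool and the mouse as they stand.

Things in the scene. Friction and masses are not known exactly. Their poses are not given: they have to be found in the camera images.
- plate: notched filter plate: flat white glass, 110 x 8 x 70 mm (x, y, z), 0.1 to 0.16 kg, upright in one slot, facing any way, loose, may lean 5 degrees. Origin: middle of its underside; z up to the upper long edge, x toward the frosted end, y out of the label face. Frosted end: x +15 to +55 mm; polished part, not to be touched: x -55 to +15 mm. A blank paper label 24 x 30 mm is on the frosted end's +y face
- plate_center (a point): middle of the notched plate, 35 mm above its origin along its z (half way through its thickness); axes as the plate's
- plate_grip (a point): point half way through the plate's thickness on its frosted end, at x = +37 mm, 20 mm below the upper long edge (50 mm above the plate's origin): a good place to pinch the 8 mm thickness from above; axes as the plate's
- plate_notch (a point): middle of the square notch, 14 x 14 mm, that cuts through the plate's whole thickness at the upper corner of the frosted end (plate frame x = +48 mm, z = 63 mm)
- blank: bystander: plain plate 110 x 8 x 70 mm of the same white glass, without notch or label, upright in the rack's other slot, parallel to the notched plate and 80 mm from it; origin and axes as the notched plate's (x along it, z up). To be left standing.
- rack: fixed black slotted rack, 136 x 128 mm, at any yaw; origin: centre of its underside. Two slots along its x axis at y = +40 and -40 mm, open at the top, 10 mm wide, 116 mm long, floor 6 mm and rails 30 mm above the bench (end stops 24 mm): a plate stands 24 mm deep, 46 mm showing, top edge 76 mm above the bench, held by the walls alone
- dish: fixed shallow round resin dish, 166 mm across, 36 mm high, open at the top; origin at the centre of its underside on the bench. The plate is shown over its middle.
- flux: bystander: small white bottle with black cap, 32 mm across, 75 mm high, standing behind the work; origin under its centre
- spool: bystander: black flanged spool, 55 mm across, 38 mm high, standing behind the work; origin under its centre
- mouse: bystander: computer mouse 99 x 56 x 41 mm at the near edge of the bench on the right; origin under its centre
There are look-alikes about, which are no part of the job. Leave any blue or green look-alike of the plate alone.

How it is judged:
On the way, in this order (a step that is already met when the one before it is completed fails the run):
1. the notched plate is held and drawn up clear of the rack, upright or nearly so (contact force between the fingers and plate above 2 N and contact force between plate and rack below 0.1 N and height (world z) of plate_center above 0.068 m and angle between plate's own z axis and vertical below 0.45 rad and horizontal distance between plate_center and rack below 0.09 m), for 0.1 s.
2. the notched plate is over the dish, held, label face leaned upward (contact force between the fingers and plate above 2 N and height (world z) of plate_center above 0.15 m and angle between plate's own y axis and vertical below 0.96 rad and horizontal distance between plate_center and dish below 0.07 m), for 0.2 s.
At the end, for the whole second after the job is handed in: The fingers hold the notched plate still, clear of rack, dish and plain plate, its middle over 0.15 m above the bench and within 70 mm of the dish's centre seen from above, label face turned within 55 degrees of straight up; the plain plate stands in its slot (all of step 2 and contact force between plate and rack below 0.1 N and contact force between plate and dish below 0.1 N and contact force between plate and blank below 0.1 N and linear speed of plate below 0.03 m/s and angular speed of plate below 0.2 rad/s and angle between blank's own z axis and vertical below 0.2 rad); the arm keeps its last pose, push and grip.
It fails at once if the fingers touch the polished part of the notched plate (contact force between the fingers and plate_c0 above 1 N).
It fails at once if the plain plate is lifted, shoved or taken (distance of blank from where it was at the start of the episode above 0.015 m).
It fails at once if the bottle, the spool or the mouse is disturbed (distance of any of flux, spool, mouse from where it was at the start of the episode above 0.02 m).
It fails at once if the plate is knocked against the dish (contact force between plate and dish above 1 N).
It also fails if it takes over 35 s, if anything falls off the work surface, if the arm or the gripper's body presses on something with over 40 N, if the wrist force passes 120 N, or if a joint passes its speed limit or range.

ROBOT

A 7-joint arm with a two-finger parallel gripper is mounted at the origin on a cart in front of the work surface, level with it; the furniture and walls round the work are solid. World frame = base frame: x ahead of the robot, y to its left, z up, the work surface at z = 0. Lengths are in m, angles in rad, forces in N, time in s.
With the tool pointing down it reaches from about 0.4 to 0.9 m from the base axis. Payload 5.6 kg.
Tool frame: the origin (TCP) lies midway between the tips of the shut fingers; the grasp point (between the pads) lies 19 mm behind it; z points along the fingers, y is the line along which they close (so a half turn about z gives the same grasp; the last joint's range is limited). The gripper opens to 92 mm and grips with 3 to 60 N. Pads are 20 mm wide; open, the fingers measure 128 mm over their backs; the gripper's body (75 mm by 189 mm) begins 69 mm behind the grasp point.
Start: joints at [-1.29, 0.468, -0.012, 1.603, 0.006, 1.071, -0.056], TCP at [0.207, 0.616, 0.215] pointing down, gripper open.
Joint ranges: [-2.53, 2.53], [-0.31, 2.02], [-1.57, 1.55], [0.28, 2.44], [-1.29, 4.43], [0.15, 1.84], [-2.92, 2.92]. Speed limits (rad/s): [2.57, 2.57, 3.14, 3.14, 3.14, 3.14, 3.14].

INTERFACE

Orientations are given as a 3x3 rotation matrix whose columns are the frame's x, y, z axes.
In Python, from station import env, effector, solver, viewer, workorder, search_frame, tip_of gives the robot as it stands. Calls block until the motion is done:
- env.reach(position, orientation): joint-space move of the TCP to a pose.
- env.movel(position, frame=None, rate=0.15): straight line of the TCP; frame=None keeps the orientation; rate is the mean speed in m/s.
- env.goto_joints(angles): joint-space move.
- effector.release() and effector.grasp(squeeze=None): open the fingers fully, or close them until they stop; squeeze is the grip in N (None keeps the last).
- env.pause(seconds).
- solver.inverse_kinematics(position, orientation): joint angles nearest the present ones, or None.
- env.sense(): the state.
- viewer.read_camera(name): name is "scene" or "top" or "wrist"; returns (picture, depth): 480x640x3 uint8, red, green, blue; 480x640 float32, m along the optical axis (not along the pixel's ray), 0 where there is no reading.
- viewer.camera_info(name): a dict with "intrinsics" (3x3 intrinsics, pixels), "eye" and "rotation" of the camera in the world; the wrist camera has in their place "T_tool_cam" (4x4, takes a point from camera to tool coordinates, whose origin is the TCP and whose axes are the flange's). Camera axes: x right, y up, looking along -z (the intrinsics and any distortion apply to the point x, -y, -z); pixel columns grow to the right and rows downward; lengths in m; the calibration is good to about 2 mm. A picture is of the moment at which its call begins: read the wrist's pose just before it. camera_info takes no time and is no camera call.
A pose or a line that the arm cannot do raises env.PlanningError and nothing moves.
- workorder.finish_job(): hands the job in; it is judged then, once.
Trained networks look in the newest picture that a camera, given by its name, has taken for a name from the list of things; names that differ only in an ending like _2 or _b are one class to them, and where a whole thing is asked for, a point or a joint stands for the part that bears it (a point fixed in the world has none). Each returns a list of dicts, best first, with "score" (0 to 1); they miss things now and then, are a little off and sometimes report something else, mostly with a low value. They report only what shows in the picture. A call takes as long as a camera call. They do not tell look-alikes from the thing itself.
- search_frame(camera, name): "at" ([x, y, z] in m, in world coordinates, good to about 4 mm: the middle of the surface that is visible of it).
- tip_of(camera, name): "at" ([x, y, z] in m, in world coordinates, good to about 4 mm: a listed point, or the origin of a listed thing).
The state is a dict: "t": time; "joint_positions": joint angles; "joint_velocities": joint speeds; "tau": joint torques, N m; "ee_pos": TCP position; "tcp_rot": TCP orientation; "wrist_force": force on the tool from outside, world axes, zero at the start; "moment": the same for the moment, N m; "gripper_width": finger opening in m; "grasp_force": force on a finger pad.
Only numpy, scipy, OpenCV 4.12 (cv2) and the standard library are available. Lean on these libraries where they do the work, as an engineer would, in place of code of your own. Each camera call takes 0.05 s, during which the arm holds its last target. There are 200 camera calls.

## Working session

There is one attempt and no reset: what is moved stays moved. The work goes in short steps, each a Python script; the robot and the scene stay as the last script left them, time stands still between calls to the robot, and variables do not carry over. Pictures are saved under pics/ and viewed, at most 10 in all, crops included, and the job is handed in when it is done.

```bash
ls; mkdir -p pics; python3 - <<'E'
from station import *
import cv2,numpy as np
for c in("top","scene"):
    p,d=viewer.read_camera(c); cv2.imwrite(f"pics/{c}0.png",p[...,::-1]); np.save(f"{c}0.npy",d); np.save(f"{c}p0.npy",p)
    i=viewer.camera_info(c); print(c,{k:np.round(v,3).tolist() for k,v in i.items() if not isinstance(v,str)})
    for n in("plate","blank","rack","dish","flux","spool","mouse"):
        print(n,[(np.round(r["at"],3).tolist(),round(r["score"],2)) for r in tip_of(c,n)[:4]])
    for n in("plate_notch","plate_grip","plate_center"):
        print(n,[(np.round(r["at"],3).tolist(),round(r["score"],2)) for r in tip_of(c,n)[:4]])
print(env.sense()["t"])
E
```

```text
pics
top {'intrinsics': [[506.862, 0.0, 319.851], [0.0, 506.862, 234.746], [0.0, 0.0, 1.0]], 'eye': [0.316, -0.055, 1.497], 'rotation': [[-0.007, 0.985, -0.172], [-1.0, -0.006, 0.006], [0.005, 0.172, 0.985]]}
plate [([0.384, 0.308, -0.003], 0.77), ([0.418, 0.162, 0.004], 0.57), ([0.625, 0.22, 0.008], 0.51)]
blank [([0.575, 0.159, 0.01], 0.5)]
rack [([0.598, 0.185, -0.002], 0.9)]
dish [([0.558, -0.067, -0.004], 0.58)]
flux [([0.77, 0.008, 0.001], 0.54)]
spool [([0.739, 0.195, 0.002], 0.84)]
mouse [([0.392, -0.393, -0.003], 0.81)]
plate_notch [([0.582, 0.247, 0.07], 0.81), ([0.436, 0.316, 0.062], 0.61), ([0.396, 0.21, 0.061], 0.58)]
plate_grip [([0.421, 0.313, 0.049], 0.87), ([0.401, 0.196, 0.049], 0.47)]
plate_center [([0.412, 0.161, 0.035], 0.76), ([0.624, 0.218, 0.041], 0.65), ([0.384, 0.313, 0.038], 0.59), ([0.593, 0.241, 0.056], 0.42)]
scene {'intrinsics': [[594.837, 0.0, 313.69], [0.0, 594.837, 237.152], [0.0, 0.0, 1.0]], 'eye': [-0.112, -1.163, 0.649], 'rotation': [[0.85, 0.197, -0.488], [-0.526, 0.354, -0.773], [0.02, 0.914, 0.405]]}
plate [([0.414, 0.166, -0.002], 0.84), ([0.381, 0.306, -0.002], 0.69), ([0.555, -0.073, 0.001], 0.52)]
blank [([0.576, 0.154, 0.009], 0.9)]
rack [([0.595, 0.188, -0.003], 0.88)]
dish [([0.555, -0.071, 0.003], 0.94), ([0.598, 0.187, -0.003], 0.36)]
flux [([0.776, 0.011, 0.001], 0.65), ([0.623, 0.218, 0.04], 0.49)]
spool [([0.738, 0.2, 0.003], 0.53)]
mouse [([0.387, -0.394, 0.0], 0.56)]
plate_notch [([0.431, 0.315, 0.062], 0.96), ([0.584, 0.248, 0.069], 0.62), ([0.398, 0.206, 0.062], 0.6), ([0.574, 0.155, 0.006], 0.4)]
plate_grip [([0.421, 0.311, 0.052], 0.87), ([0.401, 0.192, 0.053], 0.86), ([0.593, 0.241, 0.054], 0.69)]
plate_center [([0.418, 0.16, 0.036], 0.87), ([0.382, 0.306, 0.037], 0.71), ([0.626, 0.219, 0.036], 0.7), ([0.62, 0.216, 0.01], 0.56)]
1.1
```

```bash
python3 - <<'E'
import cv2,numpy as np
t=cv2.imread("pics/top0.png"); s=cv2.imread("pics/scene0.png")
def px(c,P):
    from station import viewer
    i=viewer.camera_info(c); q=np.array(i["rotation"]).T@(np.array(P)-i["eye"]); q=q*[1,-1,-1]; u=np.array(i["intrinsics"])@q; return u[:2]/u[2]
for c,im in(("top",t),("scene",s)):
    a=px(c,[.6,.2,.05]).astype(int); print(c,a,px(c,[.583,.247,.07]),px(c,[.576,.156,.07]),px(c,[.43,.315,.062]),px(c,[.398,.207,.062]),px(c,[.55,-.07,0]))
    h=55 if c=="top" else 70
    k=im[a[1]-h:a[1]+h,a[0]-h:a[0]+h]; cv2.imwrite(f"pics/{c}_crop.png",cv2.resize(k,(500,500),interpolation=cv2.INTER_CUBIC))
E
```

```text
top [228 224] [210.93589494 229.11330803] [242.7380627  231.33063336] [185.78354112 283.06678988] [223.79986722 294.20216618] [321.64245026 243.61139134]
scene [269 209] [255.689243   198.91304654] [268.66469124 209.70636747] [195.00150464 203.30720932] [198.76400765 218.27342131] [303.25393667 268.64260772]
```

View pics/scene0.png

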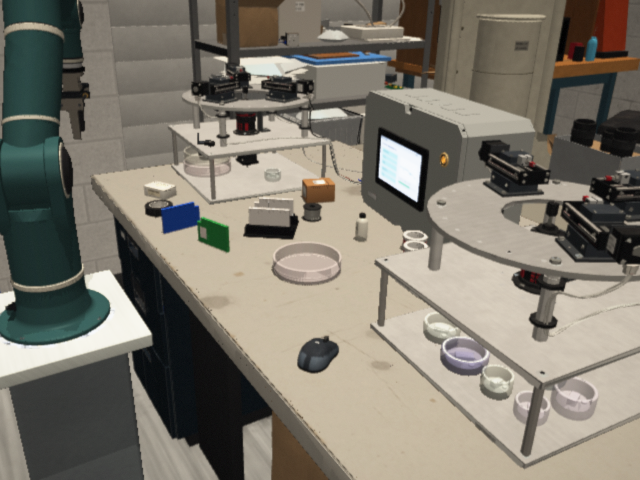

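View pics/top0.png

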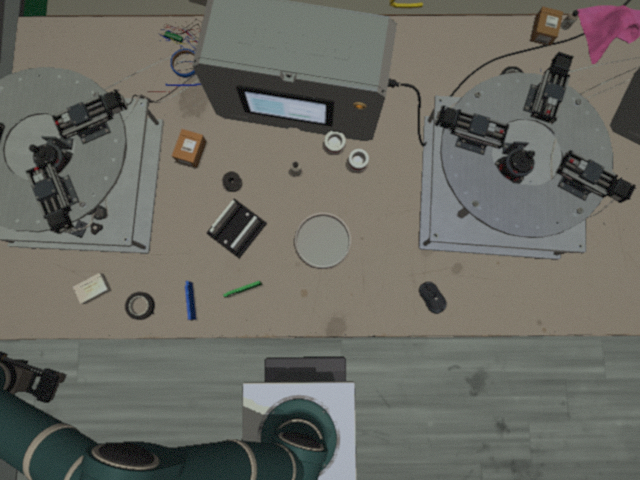

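View pics/scene_crop.png

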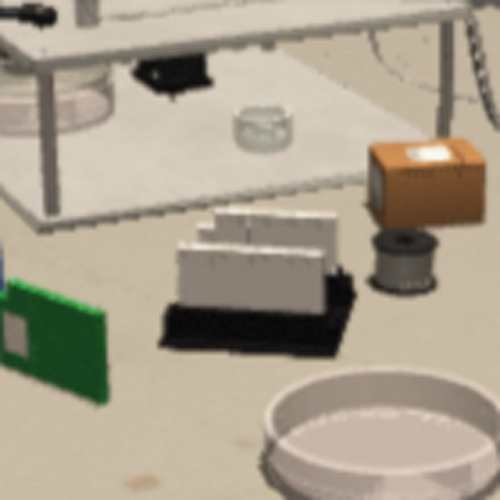

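View pics/top_crop.png

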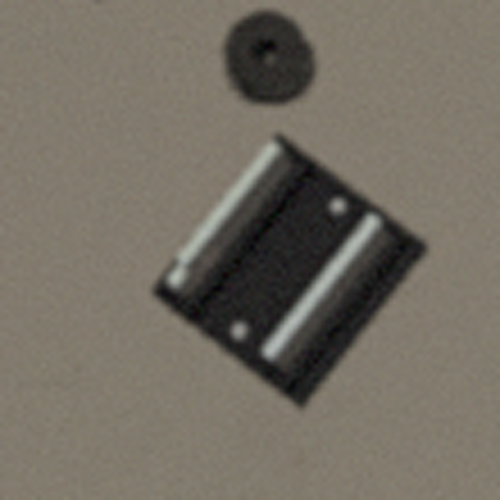

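The picture shows these candidates:
- Rear white plate: scene (256,202), top (211,229). It has a notch at its left end.
- Front white plate: scene (268,210). Plain.
- Blue look-alike: top (191,300).
- Green look-alike: top (243,289).

I choose the rear white plate. Its notch is at the near-left end and its label faces the plain plate; the crops confirm both. Next I fit the top edge and check IK.

```bash
cat > h.py <<'E'
from station import *
import numpy as np, cv2
def cloud(info,d,eye=None,R=None):
    K=np.array(info["intrinsics"]); v,u=np.mgrid[0:480,0:640]
    c=np.stack([(u-K[0,2])/K[0,0]*d,-(v-K[1,2])/K[1,1]*d,-d],-1)
    if eye is None: eye,R=info["eye"],info["rotation"]
    return c@np.array(R).T+np.array(eye)
def edge(P,col,c,r=.075,zlo=.066):
    "white points near the top edge: line through them"
    m=(np.linalg.norm(P[...,:2]-c,axis=-1)<r)&(P[...,2]>zlo)&(P[...,2]<.09)&(col.min(-1)>110)
    return P[m]
def rot(yaw,theta,flip):
    "tool frame for plate of label-normal heading yaw, leaned theta; columns x y z"
    y0=np.array([np.cos(yaw),np.sin(yaw),0]);z0=np.array([0,0,1.])
    x=np.cross(y0,z0); y=np.cos(theta)*y0+np.sin(theta)*z0; z=np.cross(x,y)
    Pl=np.c_[x,y,z]; s=-1 if flip else 1
    ty=s*y; tz=-z; return np.c_[np.cross(ty,tz),ty,tz],Pl
E
python3 - <<'E'
from h import *
P=cloud(viewer.camera_info("top"),np.load("top0.npy")); col=np.load("topp0.npy")
for n,c in(("plate",[.62,.22]),("blank",[.576,.157])):
    q=edge(P,col,np.array(c),.06); 
    xy=q[:,:2]; m=xy.mean(0); u=np.linalg.svd(xy-m)[2][0]; u*=-np.sign(u[0]); s=(xy-m)@u
    w=(xy-m)@[-u[1],u[0]]
    print(n,len(q),m.round(4),u.round(3),s.min().round(3),s.max().round(3),w.min().round(3),w.max().round(3),q[:,2].mean().round(3),(m+u*(s.min()+s.max())/2).round(4))
u=np.array([-.57,.82])  # replaced below
E
python3 - <<'E'
from h import *
yaw=np.arctan2(-.82,-.57)
for f in(0,1):
    R,_=rot(yaw,0,f)
    for z in(.16,.037,.25):
        j=solver.inverse_kinematics([.594,.24,z],R); print(f,z,None if j is None else np.round(j,2))
    ok=[]
    for dy in range(-180,180,20):
        for th in(50,60,70):
            R,Pl=rot(np.radians(dy),np.radians(th),f)
            g=np.array([.556,-.069,.25])+Pl@[.035,0,.014]; tcp=g+R[:,2]*.019
            j=solver.inverse_kinematics(tcp,R)
            if j is not None: ok.append((dy,th)); 
            if j is not None: print(dy,th,np.round(j,2))
E
```

```text
plate 110 [0.627  0.2149] [-0.795  0.606] -0.048 0.046 -0.006 0.005 0.075 [0.6277 0.2144]
blank 125 [0.574  0.1544] [-0.798  0.603] -0.055 0.053 -0.006 0.004 0.074 [0.5746 0.1539]
0 0.16 [-1.24  0.93  1.34  1.73 -0.95  1.29 -1.86]
0 0.037 [-1.23  1.18  1.33  1.79 -1.23  1.27 -1.72]
0 0.25 [-1.25  0.78  1.35  1.64 -0.78  1.36 -1.97]
-140 50 [-0.89  1.11  1.33  1.49 -0.28  1.73 -1.95]
-140 60 [-0.81  1.07  1.11  1.42 -0.06  1.8  -2.1 ]
-120 50 [-1.06  1.03  1.34  1.67 -0.16  1.45 -1.79]
-120 60 [-1.06  1.14  1.33  1.63 -0.1   1.5  -1.81]
-120 70 [-1.06  1.25  1.33  1.6  -0.04  1.55 -1.82]
-100 50 [-0.96  0.58  0.81  1.86  0.42  1.23 -2.14]
-100 60 [-0.99  0.69  0.8   1.84  0.49  1.29 -2.21]
-100 70 [-1.01  0.79  0.8   1.83  0.55  1.35 -2.26]
-80 50 [-1.01  0.41  0.74  2.06  0.71  1.03 -2.15]
-80 60 [-1.05  0.51  0.74  2.07  0.8   1.08 -2.29]
-80 70 [-1.08  0.63  0.73  2.08  0.88  1.13 -2.41]
-60 50 [-0.76  0.21  0.42  2.24  1.09  0.9  -2.21]
-60 60 [-0.38  0.3  -0.09  2.25  1.31  1.14 -2.48]
-60 70 [ 0.19  0.58 -0.85  2.24  1.57  1.65 -2.66]
-40 50 [-0.49  0.08  0.22  2.38  1.45  0.67 
[... 2347 characters left out ...]
 [ 1.31  0.52 -0.88  2.12 -1.18  0.64 -0.89]
40 70 [ 1.49  0.78 -1.09  2.15 -1.19  0.55 -0.72]
60 50 [ 0.    0.47  0.66  1.95 -1.21  1.33 -0.81]
60 60 [ 0.41  0.48  0.21  1.95 -1.23  1.3  -0.74]
60 70 [ 0.63  0.57 -0.01  1.95 -1.28  1.34 -0.64]
80 50 [-0.02  0.62  0.7   1.75 -1.1   1.6  -0.68]
80 60 [ 0.11  0.67  0.59  1.74 -1.18  1.69 -0.62]
80 70 [ 0.22  0.74  0.49  1.72 -1.24  1.79 -0.57]
100 50 [-0.06  0.74  0.72  1.56 -0.99  1.81 -0.52]
100 60 [ 0.16  0.76  0.43  1.51 -0.97  1.83 -0.57]
100 70 [ 0.48  0.81 -0.01  1.46 -0.87  1.78 -0.68]
120 50 [ 0.19  0.74  0.21  1.37 -0.64  1.8  -0.55]
120 60 [ 0.48  0.84 -0.23  1.29 -0.52  1.82 -0.72]
120 70 [ 0.71  1.03 -0.68  1.22 -0.36  1.84 -0.93]
```

```bash
python3 - <<'E'
from h import *
yaw=np.arctan2(-.797,-.604); R,_=rot(yaw,0,1)
env.reach([.594,.24,.20],R); env.pause(.3)
s=env.sense(); p,d=viewer.read_camera("wrist"); cv2.imwrite("pics/w1.png",p[...,::-1])
i=viewer.camera_info("wrist"); T=np.array(i["T_tool_cam"]); Rt=np.array(s["tcp_rot"])
P=cloud(i,d,Rt@T[:3,3]+s["ee_pos"],Rt@T[:3,:3])
np.savez("w1.npz",P=P,p=p)
print(s["t"],np.round(s["ee_pos"],4),s["gripper_width"])
print([(np.round(r["at"],4).tolist(),round(r["score"],2)) for n in("plate_notch","plate_grip","plate_center") for r in tip_of("wrist",n)[:2]])
for n,c in(("plate",[.62,.22]),("blank",[.576,.157])):
    q=edge(P,p,np.array(c),.065,.068)
    if len(q)<20: print(n,len(q));continue
    xy=q[:,:2]; m=xy.mean(0); u=np.linalg.svd(xy-m,full_matrices=False)[2][0]; u*=-np.sign(u[0]); t=(xy-m)@u; w=(xy-m)@[-u[1],u[0]]
    print(n,len(q),m.round(4),u.round(3),t.min().round(4),t.max().round(4),np.percentile(w,[1,99]).round(4),q[:,2].mean().round(4))
E
```

```text
3.35 [0.5938 0.2406 0.2   ] 0.09205211281402062
[([0.585, 0.2475, 0.0689], 0.89), ([0.3974, 0.2101, 0.0623], 0.79), ([0.5932, 0.2404, 0.0539], 0.87), ([0.3993, 0.1952, 0.0481], 0.65), ([0.419, 0.1557, 0.0388], 0.72)]
plate 997 [0.6251 0.2164] [-0.794  0.608] -0.0494 0.0461 [-0.0038  0.0036] 0.0742
blank 964 [0.5671 0.1607] [-0.802  0.597] -0.0626 0.0471 [-0.0037  0.0045] 0.0741
```

View pics/w1.png

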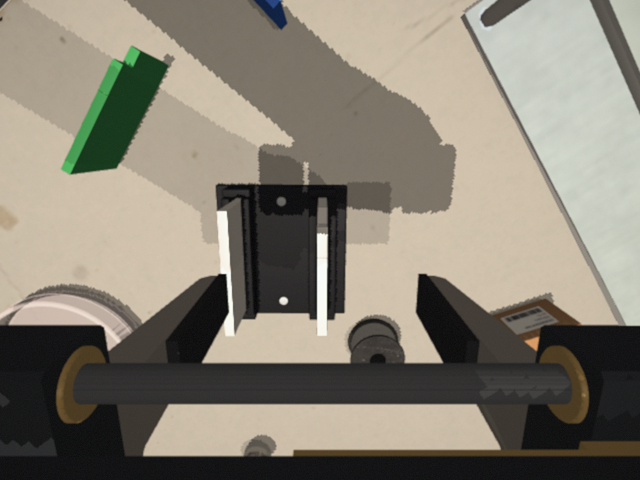

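The wrist view shows the notched plate centred between the fingers at column 322, with the notch at rows 205–232. The plain plate is at column 230. The two fits agree, so I descend and pinch.

```bash
python3 - <<'E'
from h import *
yaw=np.arctan2(-.796,-.605); R,_=rot(yaw,0,1)
env.movel([.5931,.2409,.10],R,rate=.1); env.movel([.5931,.2409,.038],rate=.06)
effector.grasp(squeeze=35); env.pause(.3)
s=env.sense(); print(s["t"],s["gripper_width"],s["grasp_force"],np.round(s["ee_pos"],4),np.round(s["wrist_force"],2),np.round(s["moment"],2))
p,d=viewer.read_camera("wrist"); cv2.imwrite("pics/w2.png",p[...,::-1])
E
```

```text
7.4167 0.0072413862163950475 34.99966688454151 [0.5931 0.2409 0.038 ] [0.13 0.6  0.14] [ 0.02 -0.01 -0.01]
```

View pics/w2.png

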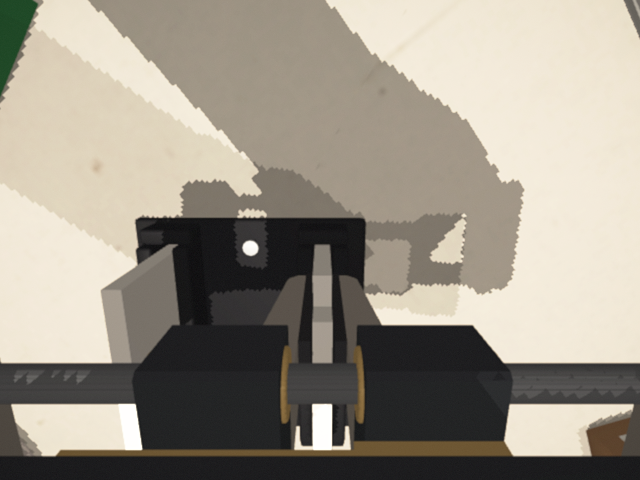

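The fingers hold the plate at its frosted end near the notch (column 322) and the plain plate is clear. Next I lift it straight up, check the hold, then present it.

```bash
python3 - <<'E'
from h import *
def st(): 
    s=env.sense(); print(round(s["t"],2),round(s["gripper_width"],4),round(s["grasp_force"],1),np.round(s["ee_pos"],3),np.round(s["wrist_force"],2),np.round(s["moment"],2))
env.movel([.5931,.2409,.075],rate=.04); st(); env.movel([.5931,.2409,.24],rate=.12); env.pause(.2); st()
R,Pl=rot(np.radians(-100),np.radians(60),1)
g=np.array([.556,-.069,.26])+Pl@[.035,0,.014]; tcp=g+R[:,2]*.019
j1=np.array(solver.inverse_kinematics(tcp,R)); j0=np.array(env.sense()["joint_positions"]); print(tcp,np.round(j0,2),np.round(j1,2))
for a in(.33,.67,1): env.goto_joints(j0+a*(j1-j0))
env.pause(.6); st()
p,d=viewer.read_camera("scene"); cv2.imwrite("pics/s3.png",cv2.resize(p[80:300,150:440],None,fx=2.5,fy=2.5)[...,::-1])
print([(np.round(r["at"],3).tolist(),round(r["score"],2)) for n in("plate_notch","plate_center","blank","dish","flux","spool") for r in tip_of("scene",n)[:2]])
E
```

```text
8.54 0.0081 35.0 [0.593 0.241 0.075] [ 0.79  0.14 -2.42] [-0.02  0.1  -0.03]
10.27 0.0073 35.0 [0.593 0.241 0.239] [ 0.22 -0.02 -1.19] [ 0.04 -0.   -0.02]
[ 0.52077981 -0.06718666  0.2575    ] [-0.62  0.43  0.25  1.62 -0.11  1.11  0.58] [-0.68  0.56  0.35  1.82  0.69  1.45  0.75]
12.37 0.0078 35.0 [ 0.521 -0.067  0.257] [-0.32 -1.1  -2.37] [ 1.16 -0.14  0.  ]
[([0.43, 0.311, 0.061], 0.91), ([0.515, -0.039, 0.275], 0.76), ([0.413, 0.155, 0.035], 0.88), ([0.559, -0.071, 0.254], 0.85), ([0.578, 0.152, 0.007], 0.67), ([0.552, -0.076, 0.001], 0.88), ([0.575, 0.154, 0.009], 0.17), ([0.778, 0.009, -0.002], 0.52), ([0.739, 0.201, 0.002], 0.74), ([0.525, -0.048, 0.265], 0.53)]
```

View pics/s3.png

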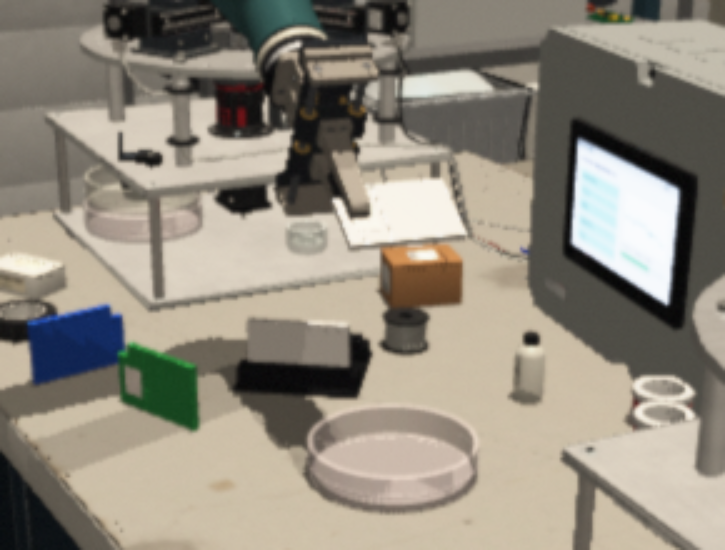

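The plate is held leaned back over the dish, upper face visible at crop (405,210). Its detected centre is (0.559, -0.071, 0.254), and the plain plate is still standing at (300,340). I'm handing it in.

```bash
python3 - <<'E'
from station import *
import numpy as np
env.pause(.3); s=env.sense(); print(s["t"],s["grasp_force"],np.abs(s["joint_velocities"]).max()); print(workorder.finish_job())
E
```

```text
13.0167 34.99975584447384 0.0021245639303220194
the job is handed in; nothing more can be done
None
```

I handed the job in at about 13 s, with the notched plate held still by its frosted end, label face up, over the middle of the dish, its middle about 25 cm above the bench. The judge's verdict was not shown.

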